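# Hold the spring catch down and push the gear sled home

### The job

With the gripper's fingertips, press the blue treadle of the transfer slide down and keep it down while you push the grey sled, by its yellow plate, past the red catch and all the way home against the end stop; then let go, so that the treadle springs up and the catch stands behind the sled. Push only: the orange gear rides along in its black nest and nothing is picked up, and the jar, glue stick, cutter and black knob beside the slide are not disturbed.

Things in the scene. Friction and masses are not known exactly. Their poses are not given: they have to be found in the camera images.
- slide: Fixed transfer slide, green base 176 x 340 x 10 mm. Origin on the worktop under mid-length; z up. +y: the way the sled is to go, to the tall grey end stop (face at y = +150 mm; a low stop at y = -150). Treadle on the -x side (toward the robot); track centre line at x = +16 mm. Rails with lips (top z = 23 mm) keep the sled from lifting or turning.
- treadle (a joint): How far the blue treadle is pressed straight down: 0 up (free), 0.014 m at its lower stop. A spring pushes it up with about 3 N at the top, 6 N at the bottom. At less than 0.008 m the red catch blocks the sled; press at least 0.010 m to let it pass.
- treadle_top (a point): Middle of the treadle's top (slide x = -72, y = -35 mm), moving with it. Flat blue bar, slide x = -95 to -47, y = -130 to +60 mm; top at z = 30 mm when up, 16 mm fully down. It carries the red catch tooth beside it: slide x = -46 to -27, y = 28 to 38 mm, top z = 35 mm when up. Fingers kept at slide x below -50 mm clear the tooth.
- sled: Grey sled, 56 (x) x 130 (y) mm, about 0.5 kg, loose in the track on slippery runners; axes as the slide's. Origin: centre of its underside (z = 10 mm). Slide y = -10 to +40 mm at the start, +85 mm when home. Its arm (12 mm along y, centred at sled y = -35, slide z = 27 to 49 mm) reaches over the rail to the yellow plate; the red tooth blocks this arm.
- push_face (a point): Middle of the rear (-y) face of the sled's yellow plate, at sled x = -88, y = -39, z = 41 mm. Plate: slide x = -95 to -40 mm, 8 mm thick, z = 34 to 68 mm, above the treadle. Sled home: this face at slide y = +46 mm, 8 mm past the tooth. Fingertips that press the treadle behind the plate push it with their outer side.
- nest (a point): Centre of the floor of the black ring nest on the sled (inner diameter 47 mm, 7 mm high), at sled y = +20 mm, slide z = 33 mm.
- gear: Orange printed gear, 41 mm across, 14 mm high, lying loose in the nest. Origin: centre of its underside.
- jar: Small lidded jar, 45 mm across, 43 mm high, standing behind the slide (+x side). Origin: centre of its underside.
- glue: Glue stick, 27 mm across, 93 mm high, standing behind the slide. Origin: centre of its underside.
- cutter: Green snap-off cutter, 17 x 158 x 12 mm, lying along y in front of the slide (-x side). Origin: near its middle, on the underside.
- knob: Small black clamp knob, 35 mm across, 33 mm high, standing beyond the +y end of the slide. Origin: centre of its underside.
There are look-alikes about, which are no part of the job. Several things have the shape of the sled; the one meant has the colours described above. Of the things shaped like the gear, the orange one is meant.

How it is judged:
By the outcome, as a careful person would: the job done as asked, in the order asked, and still so for the second after the job is handed in, with the robot touching nothing.
It also fails if it takes over 35 s, if anything falls off the work surface, if the arm or the gripper's body presses on something with over 40 N, if the wrist force passes 120 N, or if a joint passes its speed limit or range.

### The arm

A 6-joint arm with a two-finger parallel gripper is mounted at the origin on a cart in front of the work surface, level with it; the furniture and walls round the work are solid. World frame = base frame: x ahead of the robot, y to its left, z up, the work surface at z = 0. Lengths are in m, angles in rad, forces in N, time in s.
With the tool pointing down it reaches from about 0.35 to 0.925 m from the base axis. Payload 6.4 kg.
Tool frame: the origin (TCP) lies at the very end of the fingers, on their centre line; the grasp point (between the pads) lies 19 mm behind it (bot.tcp_to_grasp is the distance from the TCP to the grasp point, in m); z points along the fingers, y is the line along which they close (so a half turn about z gives the same grasp; the last joint's range is limited). The gripper opens to 85 mm and grips with 20 to 120 N. Pads are 22 mm wide; open, the fingers measure 114 mm over their backs; the gripper's body (76 mm by 85 mm) begins 54 mm behind the grasp point. The pads swing forward as they close: fully open they stand 13 mm farther back than shut.
Start: joints at [-1.519, 0.245, 1.558, -0, 1.339, -0.174], TCP at [0.146, -0.634, 0.231] pointing down, gripper open.
Joint ranges: [-3.13, 3.13], [-1.02, 2.26], [0.13, 2.54], [-0.95, 4.09], [0.21, 2.88], [-2.74, 2.74]. Speed limits (rad/s): [2.57, 2.57, 3.14, 3.14, 3.14, 3.14].

### API

Orientations are given as a rotation vector (axis times angle).
In Python, from bench import bot gives the robot as it stands.
- The arm moves only by the tool play_rows, never from a script. Its argument "targets" is a list of rows, each a list of 2 entries, a list of its own where there are three numbers: the shift along the tool's x, y, z in m, then the turn about the tool's z in rad. In form: [[[dx, dy, dz], twist], ...]. A call has 1 to 20 rows; each row is the pose to reach, as a shift and turn from the pose commanded when the call began, along the tool's axes at that moment; what a row does not reach only later rows make up. A row lasts 1/8 s, in which the tool goes at most 62.5 mm and 10.7 degrees, less where a joint would pass 70% of its speed; a pose out of reach is approached as far as the arm can. A call with a gripper value outside its range is refused whole. "claw" is the closure in counts, from 0 (fully open) to 255 (shut), set as the call begins (left out, the last holds). The fingers move at their own pace and stop on an object; "squeeze" is the grip in N (left out, the last holds). Time passes only in rows, so rows that repeat a pose let the fingers close. It gives the time, the measured TCP pose, the force, the opening and the grip force at its end, in the units of the state.
- bot.get_state(): the state, without advancing time (a new reading comes with each control period).
- bot.capture(name): name is "side" or "top"; returns the picture (400x640x3 uint8, red, green, blue); there is no depth.
- bot.camera_model(name): a dict with "mtx" (3x3 intrinsics, pixels), "k1" (the pictures are not rectified: a ray, as slopes to the right and down, at radius r is drawn at 1 + k1 r^2 times it, then the intrinsics apply), "pose" (4x4, takes a point from camera to world coordinates). Camera axes: x right, y down, z forward; pixel columns grow to the right and rows downward; lengths in m; the calibration is good to about 2 mm. A picture is of the moment at which its call begins. camera_model takes no time and is no camera call.
- bot.sign_off(): hands the job in; it is judged then, once.
The state is a dict: "t": time; "q": joint angles; "joint_velocities": joint speeds; "joint_torque": joint torques, N m; "position": TCP position; "ee_rot": TCP orientation; "contact_force": force on the tool from outside, world axes, zero at the start; "wrist_torque": the same for the moment, N m; "grip_width": finger opening in m; "grasp_force": force on a finger pad.
Only numpy, scipy, OpenCV 4.12 (cv2) and the standard library are available. Lean on these libraries where they do the work, as an engineer would, in place of code of your own. Each camera call takes 0.05 s, during which the arm holds its last target. There are 200 camera calls.

## Working session

There is one attempt and no reset: what is moved stays moved. The work goes in short steps, Python scripts to look and compute and a tool call to move; the robot and the scene stay as the last step left them, time stands still between calls to the robot, and variables do not carry over. Pictures are saved under pics/ and viewed, at most 10 in all, crops included, and the job is handed in when it is done.

Besides the shell and the picture viewer there is one more tool, called after "Call:" as name(argument=value, ...) on one line, values as JSON. play_rows: Moves the arm, as the interface text tells. Its arguments: {"type":"object","properties":{"targets":{"type":"array","items":{"type":"array"}},"claw":{"type":"number"},"squeeze":{"type":"number"}},"required":["targets"]}

```bash
mkdir -p pics; python3 - <<'E'
from bench import bot
import cv2
for n in("top","side"):
    cv2.imwrite(f"pics/{n}0.png",bot.capture(n)[:,:,::-1]); m=bot.camera_model(n); print(n,m)
print(bot.get_state())
E
```

```text
top {'mtx': array([[415.56806501,   0.        , 322.65680134],
       [  0.        , 415.56806501, 196.86048594],
       [  0.        ,   0.        ,   1.        ]]), 'k1': -0.018498446497084906, 'pose': array([[ 9.49980865e-02, -9.68630950e-01,  2.29628933e-01,
         4.02295721e-01],
       [-9.95477369e-01, -9.25319628e-02,  2.15091457e-02,
         5.35312854e-02],
       [ 4.13591599e-04, -2.30633733e-01, -9.73040549e-01,
         9.10662149e-01],
       [ 0.00000000e+00,  0.00000000e+00,  0.00000000e+00,
         1.00000000e+00]])}
side {'mtx': array([[441.17695112,   0.        , 316.97550084],
       [  0.        , 441.17695112, 198.47981928],
       [  0.        ,   0.        ,   1.        ]]), 'k1': -0.1127797081029569, 'pose': array([[-0.91277977, -0.13328536,  0.38609338,  0.1278463 ],
       [-0.40806092,  0.33892893, -0.84771072,  1.02679164],
       [-0.01787079, -0.93132282, -0.36375602,  0.47163205],
       [ 0.        ,  0.        ,  0.        ,  1.        ]])}
{'t': 0.1, 'q': array([-1.51907343e+00,  2.45729074e-01,  1.55885740e+00, -1.22548645e-05,
        1.33869830e+00, -1.74108123e-01]), 'joint_velocities': array([-0.0004899 , -0.00270034, -0.00372661, -0.00066916, -0.00097013,
        0.00017295]), 'joint_torque': array([ 3.15679117e-04, -4.30669606e+01, -3.27129292e+01, -2.02130959e-04,
        2.79681277e-03,  1.98216441e-05]), 'position': array([ 0.14551782, -0.63300488,  0.23031887]), 'ee_rot': array([-3.11990698e+00, -3.53795234e-01, -1.43774706e-04]), 'contact_force': array([-0.32179126,  0.92836938, -0.9059662 ]), 'wrist_torque': array([0.00422967, 0.00354482, 0.00739448]), 'grasp_force': 0.0, 'grip_width': 0.08511087161687314}
```

View pics/top0.png

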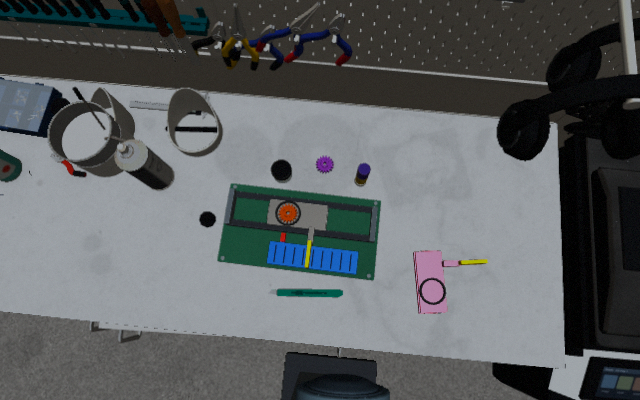

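View pics/side0.png

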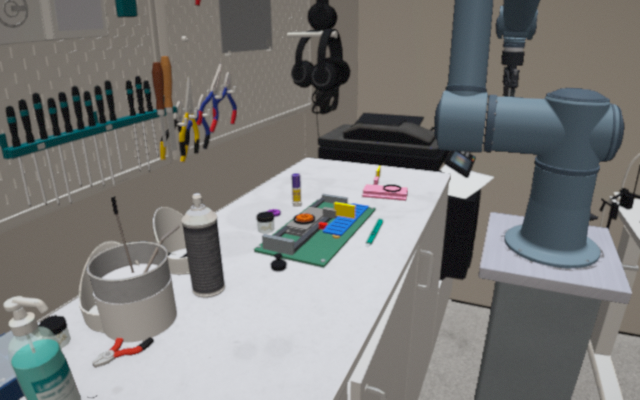

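The top view shows the green slide at (300,231), with its grey sled at (298,214), orange gear at (288,212), yellow plate at (308,252), red catch at (283,238) and blue treadle at (312,258). The knob is at (208,219), so slide +y is image left.

Sled candidates are the grey sled at (298,214) and the pink one at (430,282). Gear candidates are orange (288,212) and purple (325,164). The grey sled with the yellow plate and the orange gear fit the description. I'll confirm that in one crop.

```bash
cat > h.py <<'E'
from bench import bot
import cv2, numpy as np
from scipy.spatial.transform import Rotation as R
def ray(n,uv,z):
    m=bot.camera_model(n); K=m["mtx"]; P=m["pose"]
    d=cv2.undistortPoints(np.array(uv,float).reshape(-1,1,2),K,np.array([m["k1"],0,0,0.]))[:,0]
    w=np.c_[d,np.ones(len(d))]@P[:3,:3].T; o=P[:3,3]
    return o+w*((z-o[2])/w[:,2])[:,None]
def mask(im,lo,hi,roi):
    h=cv2.cvtColor(im,cv2.COLOR_RGB2HSV); k=cv2.inRange(h,lo,hi); r=np.zeros_like(k); x0,y0,x1,y1=roi; r[y0:y1,x0:x1]=k[y0:y1,x0:x1]; return r
def pts(k): 
    v,u=np.nonzero(k); return np.c_[u,v].astype(float)
YEL=((22,120,80),(34,255,255)); BLU=((100,120,80),(118,255,255)); GRN=((60,100,30),(85,255,140)); RED=((0,180,80),(5,255,255))
E
python3 - <<'E'
from h import *
im=cv2.imread("pics/top0.png")[:,:,::-1].copy()
roi=(200,170,400,283)
g=mask(im,*GRN,roi); c=cv2.convexHull(pts(g).astype(np.float32))
w=ray("top",c[:,0],0.010)
r=cv2.minAreaRect(w[:,:2].astype(np.float32)); print("base",r,cv2.boxPoints(r))
for n,col,z in(("yel",YEL,.068),("blu",BLU,.030),("red",RED,.035)):
    p=pts(mask(im,*col,roi)); q=ray("top",p,z)[:,:2]; print(n,len(p),p.min(0),p.max(0),cv2.minAreaRect(q.astype(np.float32)))
cv2.imwrite("pics/crop0.png",cv2.resize(im[150:310,190:450,::-1],None,fx=3,fy=3,interpolation=cv2.INTER_CUBIC))
E
```

```text
base ((0.535449743270874, 0.11542000621557236), (0.3367225229740143, 0.173532634973526), 88.5520248413086) [[ 0.44445676 -0.05069497]
 [ 0.617934   -0.05508001]
 [ 0.62644273  0.28153497]
 [ 0.4529655   0.28592002]]
yel 113 [305. 240.] [311. 267.] ((0.48152706027030945, 0.09076710790395737), (0.008526037447154522, 0.0548192635178566), 89.6082534790039)
blu 1955 [267. 241.] [358. 274.] ((0.4780832529067993, 0.08240406215190887), (0.19004473090171814, 0.04911642521619797), 88.53716278076172)
red 42 [280. 232.] [285. 240.] ((0.5156131386756897, 0.14889821410179138), (0.010013624094426632, 0.017825471237301826), 85.47877502441406)
```

View pics/crop0.png

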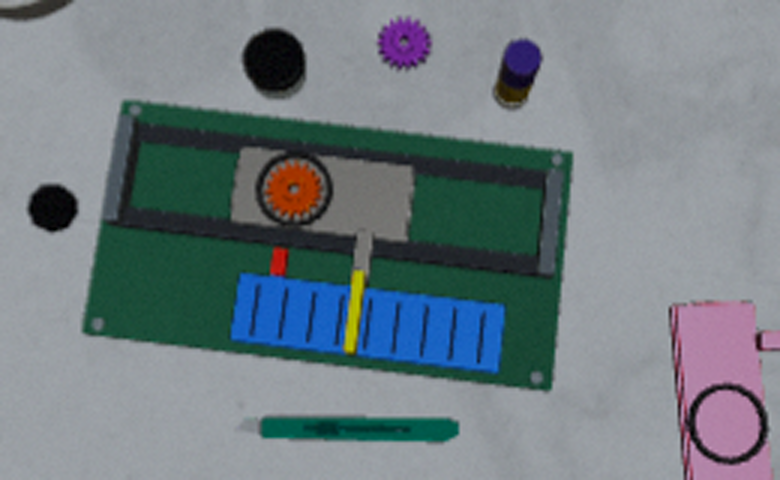

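The crop confirms the grey sled with the yellow plate and the orange gear in its black nest. The pink sled and purple gear are look-alikes. From the treadle centre and yaw, the slide origin is about (0.550, 0.116) with yaw -1.45°. The plate's rear face is at slide y of about -30 mm, so travel is about 76 mm.

```bash
cat >> h.py <<'E'
O=np.array([.5500,.1156,0]); S=R.from_euler('z',-1.45,degrees=True).as_matrix()
def delta(sp,s=None):
    s=s or bot.get_state(); T=R.from_rotvec(s["ee_rot"]).as_matrix()
    return T.T@(O+S@np.array(sp)-s["position"])
E
python3 - <<'E'
from h import *
s=bot.get_state(); T=R.from_rotvec(s["ee_rot"]).as_matrix(); print(T)
y=S.T@T[:,1]; print("tool y in slide",y)
# twist a: new y = T@Rz(a)[:,1]; want along slide x
for a in np.linspace(-np.pi,np.pi,100001)[::1]:
    pass
L=T.T@S[:,0]; print("twist for y||+sx",np.arctan2(-L[0],L[1]),"y||-sx",np.arctan2(L[0],-L[1]))
print(delta([-.072,-.060,.12]))
E
```

```text
[[ 9.74607746e-01  2.23919030e-01 -9.93925745e-05]
 [ 2.23918876e-01 -9.74606322e-01  1.68923924e-03]
 [ 2.81384181e-04 -1.66860152e-03 -9.99998568e-01]]
tool y in slide [ 0.24850933 -0.96862807 -0.0016686 ]
twist for y||+sx -1.3196553257768837 y||-sx 1.8219373278129096
[ 0.47715531 -0.5986147   0.11145214]
```

Call:
play_rows(targets=[[[0.03,-0.0375,0.007],-0.083],[[0.06,-0.075,0.014],-0.165],[[0.09,-0.112,0.021],-0.25],[[0.12,-0.15,0.028],-0.33],[[0.15,-0.187,0.035],-0.41],[[0.18,-0.225,0.042],-0.5],[[0.21,-0.262,0.049],-0.58],[[0.24,-0.3,0.056],-0.66],[[0.27,-0.337,0.063],-0.74],[[0.3,-0.375,0.07],-0.83],[[0.33,-0.412,0.077],-0.91],[[0.36,-0.45,0.084],-0.99],[[0.39,-0.488,0.09],-1.07],[[0.42,-0.525,0.097],-1.16],[[0.45,-0.563,0.104],-1.24],[[0.477,-0.599,0.111],-1.32],[[0.477,-0.599,0.111],-1.32],[[0.477,-0.599,0.111],-1.32]], claw=255)

```text
t: 2.35
position: [0.4759, 0.0569, 0.12]
ee_rot: [-2.249, -2.193, 0.001]
contact_force: [-1.0, -0.1, 0.8]
grip_width: 0.0004
grasp_force: 0.0
```

```bash
python3 - <<'E'
from h import *
a=bot.capture("top"); b=bot.capture("side")
c=lambda i,x,y:cv2.resize(i[y:y+130,x:x+200,::-1],None,fx=3,fy=3,interpolation=cv2.INTER_CUBIC)
cv2.imwrite("pics/c1.png",np.vstack([c(a,220,170)[:300],c(b,250,130)[:300]]))
s=bot.get_state(); T=R.from_rotvec(s["ee_rot"]).as_matrix(); print(S.T@T, S.T@(s["position"]-O))
for sp in([-.072,-.060,.04],[-.072,-.060,.0172]): print(delta(sp))
E
```

```text
[[ 1.28645798e-03  9.99999171e-01 -5.06668008e-05]
 [ 9.99999151e-01 -1.28646853e-03 -2.08687585e-04]
 [-2.08752593e-04 -5.03982899e-05 -9.99999977e-01]] [-0.07241381 -0.06124771  0.12033047]
[0.00126501 0.00041625 0.08033018]
[0.00126977 0.0004174  0.10313018]
```

View pics/c1.png

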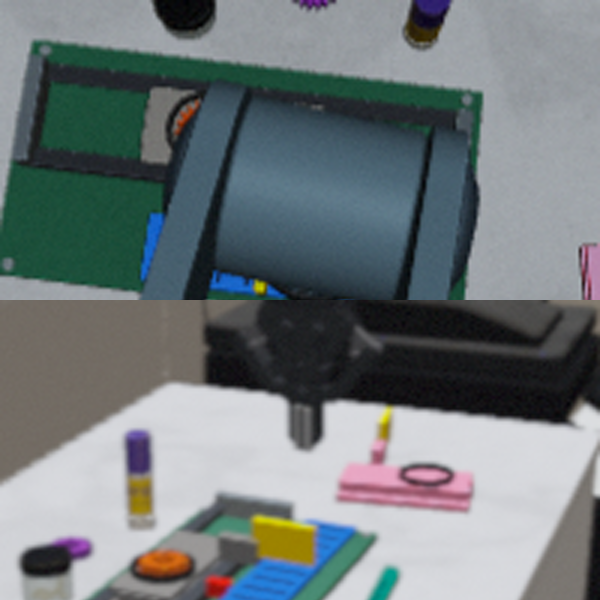

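The side crop shows the shut fingertips at crop (305,435), over the treadle and behind the yellow plate at (283,540). The gear is in its nest. Next I lower onto the treadle.

Call:
play_rows(targets=[[[0.001,0,0.025],0],[[0.001,0,0.05],0],[[0.001,0,0.072],0],[[0.001,0,0.082],0],[[0.001,0,0.088],0],[[0.001,0,0.092],0],[[0.001,0,0.095],0],[[0.001,0,0.098],0],[[0.001,0,0.098],0]])

```text
t: 3.58
position: [0.4768, 0.0578, 0.0226]
ee_rot: [2.248, 2.193, 0.0]
contact_force: [-1.3, -3.1, 4.8]
grip_width: 0.0
grasp_force: 2.3
```

Call:
play_rows(targets=[[[0,0,0.002],0],[[0,0,0.004],0],[[0,0,0.005],0],[[0,0,0.005],0],[[0,0,0.005],0]])

```text
t: 4.2
position: [0.4769, 0.0579, 0.0177]
ee_rot: [2.248, 2.193, 0.001]
contact_force: [-1.4, -3.2, 5.4]
grip_width: -0.0001
grasp_force: 2.9
```

Call:
play_rows(targets=[[[0.004,0,0.0005],0],[[0.008,0,0.0005],0],[[0.012,0,0.0005],0],[[0.015,0,0.0005],0],[[0.018,0,0.0005],0],[[0.021,0,0.0005],0],[[0.024,0,0.0005],0],[[0.028,0,0.0005],0],[[0.032,0,0.0005],0],[[0.036,0,0.0005],0],[[0.04,0,0.0005],0],[[0.044,0,0.0005],0],[[0.048,0,0.0005],0],[[0.052,0,0.0005],0],[[0.056,0,0.0005],0],[[0.06,0,0.0005],0],[[0.064,0,0.0005],0],[[0.068,0,0.0005],0],[[0.072,0,0.0005],0],[[0.072,0,0.0005],0]])

```text
t: 6.7
position: [0.4796, 0.1296, 0.0177]
ee_rot: [2.247, 2.192, 0.002]
contact_force: [0.6, -5.4, 6.3]
grip_width: -0.0001
grasp_force: 2.9
```

```bash
python3 - <<'E'
from h import *
s=bot.get_state(); print(S.T@(s["position"]-O))
b=bot.capture("side")
cv2.imwrite("pics/c2.png",cv2.resize(b[150:280,240:400,::-1],None,fx=4,fy=4,interpolation=cv2.INTER_CUBIC))
E
```

```text
[-0.07070302  0.01222519  0.01765887]
```

View pics/c2.png

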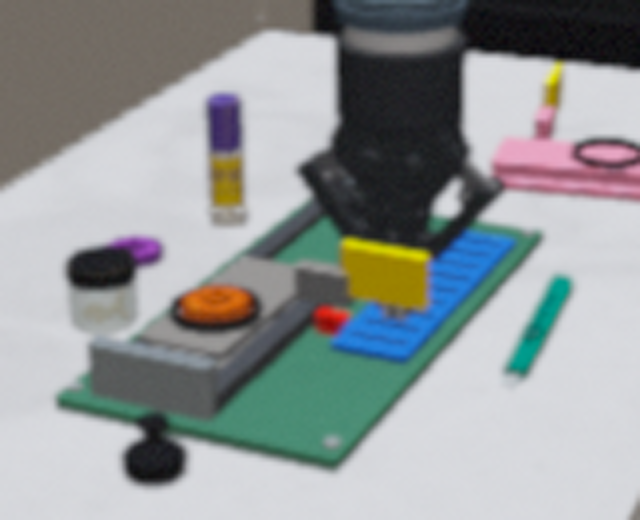

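The side crop shows the sled moved toward the end stop. The yellow plate (385,270) is just ahead of the fingertips, the treadle is held down, and the gear is in its nest at (215,305). There are about 23 mm left.

Call:
play_rows(targets=[[[0.003,0,0],0],[[0.006,0,0],0],[[0.009,0,0],0],[[0.012,0,0],0],[[0.015,0,0],0],[[0.017,0,0],0],[[0.019,0,0],0],[[0.02,0,0],0],[[0.021,0,0],0],[[0.022,0,0],0],[[0.022,0,0],0]])

```text
t: 8.12
position: [0.4801, 0.1512, 0.0176]
ee_rot: [2.247, 2.192, 0.001]
contact_force: [-0.5, -8.0, 5.5]
grip_width: -0.0
grasp_force: 2.9
```

Call:
play_rows(targets=[[[0.001,0,0],0],[[0.002,0,0],0],[[0.002,0,0],0]])

```text
t: 8.5
position: [0.4801, 0.1528, 0.0176]
ee_rot: [2.247, 2.191, 0.0]
contact_force: [-0.3, -10.3, 7.6]
grip_width: -0.0003
grasp_force: 2.9
```

Call:
play_rows(targets=[[[0.001,0,0],0],[[0.002,0,0],0],[[0.002,0,0],0]])

```text
t: 8.88
position: [0.4801, 0.1531, 0.0177]
ee_rot: [2.246, 2.19, -0.004]
contact_force: [-2.0, -19.6, 9.8]
grip_width: 0.0
grasp_force: 2.9
```

```bash
python3 - <<'E'
from h import *
s=bot.get_state(); print(S.T@(s["position"]-O))
b=bot.capture("side")
cv2.imwrite("pics/c3.png",cv2.resize(b[190:260,250:360,::-1],None,fx=7,fy=7,interpolation=cv2.INTER_CUBIC))
E
```

```text
[-0.07085241  0.03573894  0.01766703]
```

View pics/c3.png

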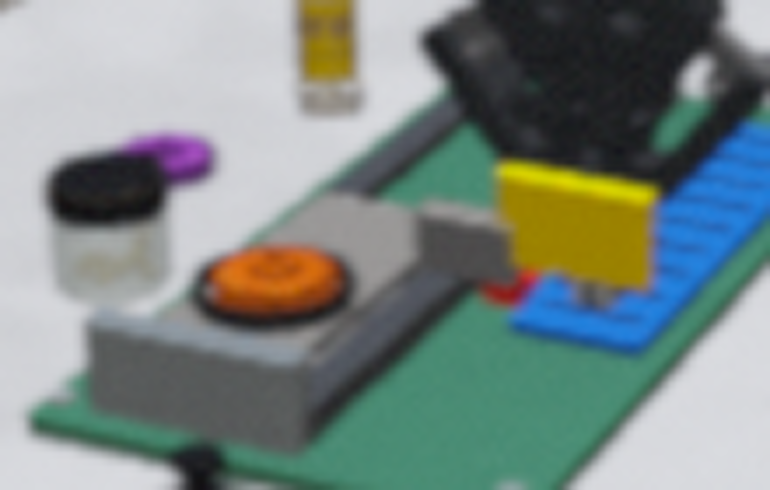

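The sled is home: the sled front meets the end stop, the arm is past the red tooth (505,288), and the force rises stiffly to 20 N. Now I ease off, lift straight up, and retreat.

Call:
play_rows(targets=[[[-0.001,0,0],0],[[-0.0017,0,0],0],[[-0.002,0,-0.004],0],[[-0.002,0,-0.009],0],[[-0.002,0,-0.014],0],[[-0.003,0,-0.02],0],[[-0.006,0,-0.03],0],[[-0.012,0,-0.05],0],[[-0.02,0,-0.08],0],[[-0.04,0,-0.12],0],[[-0.09,0,-0.15],0],[[-0.15,0,-0.18],0],[[-0.21,0,-0.18],0],[[-0.27,0,-0.18],0],[[-0.3,0,-0.18],0],[[-0.3,0,-0.18],0]])

```text
t: 10.92
position: [0.471, -0.1454, 0.197]
ee_rot: [-2.253, -2.189, -0.001]
contact_force: [-0.5, -0.2, -0.8]
grip_width: 0.0
grasp_force: 0.0
```

```bash
python3 - <<'E'
from h import *
a=bot.capture("top"); b=bot.capture("side")
p=pts(mask(a,*YEL,(200,170,400,283))); q=ray("top",p,.068); q=(q-O)@S; print("plate",q.mean(0), q.min(0),q.max(0))
p=pts(mask(a,*BLU,(200,170,400,283))); q=(ray("top",p,.030)-O)@S; print("treadle",q.min(0),q.max(0))
c=lambda i,x,y:cv2.resize(i[y:y+75,x:x+150,::-1],None,fx=4,fy=4,interpolation=cv2.INTER_CUBIC)
cv2.imwrite("pics/c4.png",np.vstack([c(a,215,195),c(b,240,185)]))
E
```

```text
plate [-0.06895654  0.05057987  0.068     ] [-0.09657485  0.04531008  0.068     ] [-0.04136642  0.05599036  0.068     ]
treadle [-0.09550668 -0.13002685  0.03      ] [-0.04649704  0.04862435  0.03      ]
```

View pics/c4.png

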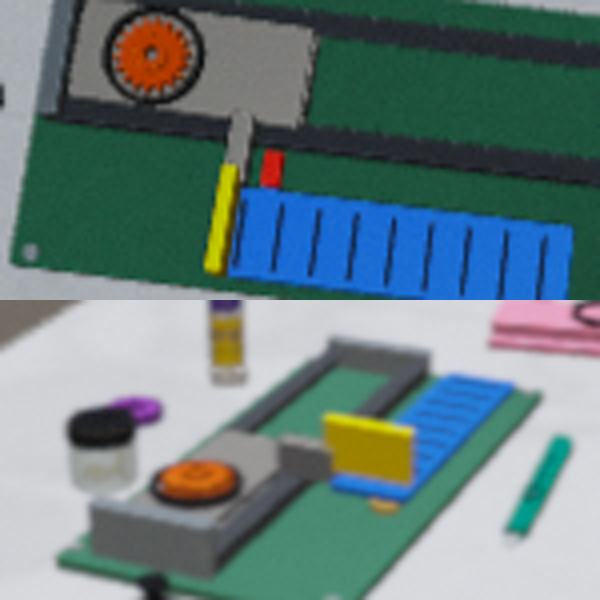

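The top crop shows the sled against the end stop at (65,60), with the arm past the red catch (272,168), which stands behind it. The plate centre measures slide y = 50.6 mm against 50 mm expected. The treadle is up and the gear is in its nest.

```bash
python3 -c "
from bench import bot
print(bot.sign_off())"
```

```text
the job is handed in; nothing more can be done
None
```

The job is handed in at about 11 s: the sled is home against the end stop, the treadle has sprung up with the red catch behind the sled, and the gear is still in its nest; the neighbouring objects looked undisturbed in the views I took, and no verdict came back.

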